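# Drop the dreidel into the tilt-out bin and shut it

### The arm

A 7-joint arm with a two-finger parallel gripper is mounted at the origin on the work surface. World frame = base frame: x ahead of the robot, y to its left, z up, the work surface at z = 0. Lengths are in m, angles in rad, forces in N, time in s.
With the tool pointing down it reaches from about 0.4 to 0.85 m from the base axis. Payload 10.4 kg.
Tool frame: the origin (TCP) lies at the very end of the fingers, on their centre line; the grasp point (between the pads) lies 19 mm behind it; z points along the fingers, y is the direction in which the jaws open and shut (so a half turn about z gives the same grasp; the last joint's range is limited). The gripper opens to 87 mm and grips with 3 to 60 N. Pads are 19 mm wide; open, the fingers measure 117 mm over their backs; the gripper's body (75 mm by 190 mm) begins 51 mm behind the grasp point.
Start: joints at [1.243, 0.332, -0.065, 1.46, 0.022, 1.35, -0.088], TCP at [0.188, -0.596, 0.186] pointing down, gripper open.
Joint ranges: [-2.6, 2.6], [-0.5, 2.12], [-1.47, 1.34], [0.16, 2.42], [-1.27, 4.41], [0.06, 2.06], [-2.6, 2.6]. Speed limits (rad/s): [2.22, 2.22, 2.79, 2.79, 3.14, 3.14, 3.14].

### API

Orientations are given as a unit quaternion [x, y, z, w].
In Python, from bench import r, eyes, job gives the robot as it stands. The module is installed in compiled form; this text tells all that it offers.
- The arm moves only by the tool play_rows, never from a script. Its argument "motion" is a list of rows, each a list of 7 numbers: the shift along the tool's x, y, z as a fraction of full scale, then the turn, a rotation vector about the tool's x, y, z as a fraction of full scale, then the opening in per cent of the stroke, from 0 (shut) to 100 (fully open). A call has 1 to 5 rows; each row is the pose to reach, as a shift and turn from the pose commanded when the call began, along the tool's axes at that moment; what a row does not reach only later rows make up. Full scale, the value 1, is 0.2 m for a shift and 90 degrees for a turn. A row lasts 1/8 s, in which the tool goes at most 62.5 mm and 10.7 degrees, less where a joint would pass 70% of its speed; a pose out of reach is approached as far as the arm can. A call with a number of a shift or a turn outside -1 to 1 is refused whole. A call with a gripper value outside its range is refused whole. The fingers move at their own pace and stop on an object; "squeeze" is the grip in N (left out, the last holds). Time passes only in rows, so rows that repeat a pose let the fingers close. It gives the time, the measured TCP pose, the force and the opening at its end, in the units of the state.
- r.read_state(): the state, without advancing time (a new reading comes with each control period).
- eyes.camera(name): name is "scene" or "top" or "wrist"; returns a dict with "image" (384x512x3 uint8, red, green, blue), "mtx" (3x3 intrinsics, pixels), "R" (3x3) and "t" (3): a world point X has camera coordinates R X + t. Camera axes: x right, y down, z forward; pixel columns grow to the right and rows downward; lengths in m; the calibration is good to about 2 mm. A picture is of the moment at which its call begins. There is no depth.
- job.close_job(): hands the job in, once; it reports no verdict.
Trained networks look in a picture, given as the dict that the camera call returned (one of the last four; its "shot" number tells which), for a name from the list of things; names that differ only in an ending like _2 or _b are one class to them, and where a whole thing is asked for, a point or a joint stands for the part that bears it (a point fixed in the world has none). Each returns a list of dicts, best first, with "p" (0 to 1); they miss things now and then, are a little off and sometimes report something else, mostly with a low value. They report only what shows in the picture. A call takes as long as a camera call. They do not tell look-alikes from the thing itself.
- eyes.regions_of(picture, label): "region" (384x512 bool, what is visible of it) and "xy" ([column, row] in pixels, amid what is visible of it).
- eyes.landmark_of(picture, label): "xy" ([column, row] in pixels: a listed point, or the origin of a listed thing).
The state is a dict: "time": time; "joint_positions": joint angles; "joint_vel": joint speeds; "joint_torque": joint torques, N m; "ee_pos": TCP position; "eef_rot": TCP orientation; "ft_force": force on the tool from outside, world axes, zero at the start; "torque": the same for the moment, N m; "width": finger opening in m.
Only numpy, scipy, OpenCV 4.12 (cv2) and the standard library are available. Lean on these libraries where they do the work, as an engineer would, in place of code of your own. Each camera call takes 0.05 s, during which the arm holds its last target. There are 200 camera calls.

### The job

Put the dreidel away: slide the hanging drop cup along its rail until it is over the open bamboo tilt-out bin, then press its release tab down so that the hinged bottom swings open and the dreidel falls into the bin. Then push the bin fully shut. Do not touch the dreidel itself, and leave the menorah, the canister and the two dreidels on the mat where they are.

Things in the scene. Friction and masses are not known exactly. Their poses are not given: they have to be found in the camera images.
- cup_mid (a point): centre of the drop cup, an open-topped aluminium cup hanging from a rail: outside 56 mm (its x) by 88 mm (its y) by 60 mm high, walls 4 mm; this point is half-way up (rim 30 mm above it, bottom 30 mm below). x points level from the cup to the rail, y along the rail, z up. The mouth below is 48 by 80 mm
- cup (a joint): travel of the cup along its own +y, m: 0 at the end where it starts, 0.46 at the other end. It slides only so, with about 2 N friction, and stays where it is left; push it on its outer side walls
- rig: the fixed rail stand. Origin on the shelf under the rail's middle; same axes as the cup. The rail is 12 mm thick, along y, its axis 265 mm high and 130 mm behind (+x of) the cup's centre, joined to the cup by a flat arm and a 30 x 60 x 30 mm carriage block; two posts 16 mm thick stand under its ends, 640 mm apart
- flap (a joint): opening of the cup's hinged bottom, rad: 0 shut, about 1.38 with the tab fully down. It is hinged on the rail side of the cup and swings down, reaching 47 mm below the cup
- tab_top (a point): middle of the top of the release tab, a level steel plate 36 mm (x) by 40 mm (y) and 5 mm thick on the side of the cup away from the rail; this point is 48 mm from the cup's centre towards its -x, 20 mm out from the cup's outer wall, and 4 mm below the rim. Press it straight down
- tab (a joint): travel of the release tab, m: 0 up, 0.012 fully down. A spring takes 4 N to start and about 8 N fully down, and returns it. It opens the flap in proportion: 0.012 is a flap opened 1.38 rad. The dreidel drops out only near full travel; hold the tab down about half a second
- cabinet: fixed bamboo cabinet of the tilt-out bin, 130 mm deep (x), 160 wide (y), 200 high. Origin on the shelf under the middle of its front face; x points into the cabinet, same axes as the cup. The front face is 40 mm beyond (+x) the cup's centre line. A cup level with its middle hangs over the mouth, in a gripper's way when the bin is pushed shut, until slid 150 mm aside (room for it either way)
- bin (a joint): tilt of the bin, rad: 0 fully shut (front flush with the cabinet), grows as it leans out to the cabinet's -x; stop at 0.62. Stays where left (a push of 2 to 4 N near its upper edge moves it). Its hinge is level along the cabinet's y through the point 8 mm above the cabinet's origin
- bin_edge (a point): middle of the upper edge of the bin's front panel, on its outer face, 180 mm from the hinge along the panel; panel 136 mm wide, 8 mm thick. Moves and tilts with the bin
- bin_floor (a point): middle of the bin's inner floor, 52 mm behind the panel's outer face, 6 mm above the bin's underside. x towards the bin's back, y along the hinge, z up along the front panel. Inside the bin is 87 mm deep, 122 mm wide; back wall 135 mm high. Moves and tilts with the bin
- dreidel_mid (a point): centre of the dreidel to be put away, lying in the drop cup along the cup's y: clear acrylic dreidel: 36 mm square block, with a blunt cone on one end and a stem on the other, 68 mm long in all, 50 g
- spare_a_mid (a point): centre of a bystander on the teal mat: clear acrylic dreidel: 36 mm square block, with a blunt cone on one end and a stem on the other, 68 mm long in all, 50 g
- spare_b_mid (a point): centre of another bystander on the teal mat: clear acrylic dreidel: 36 mm square block, with a blunt cone on one end and a stem on the other, 68 mm long in all, 50 g
- menorah: bystander: chrome menorah, nine branches, 206 mm wide along its y, 193 mm high, foot 100 mm across; origin under its foot
- canister_mid (a point): bystander: centre of the closed steel canister, 76 mm across, 112 mm high
There are look-alikes about, which are no part of the job. What is shaped like the cabinet but pink or purple is not meant.

How it is judged:
By the outcome, as a careful person would: the job done as asked, in the order asked, and still so for the second after the job is handed in, with the robot touching nothing.
It also fails if it takes over 58 s, if anything falls off the work surface, if the arm or the gripper's body presses on something with over 40 N, if the wrist force passes 120 N, or if a joint passes its speed limit or range.

## Working session

There is one attempt and no reset: what is moved stays moved. The work goes in short steps, Python scripts to look and compute and a tool call to move; the robot and the scene stay as the last step left them, time stands still between calls to the robot, and variables do not carry over. Pictures are saved under pics/ and viewed, about 8 in all and at most 12, crops included, and the job is handed in when it is done.

Besides the shell and the picture viewer there is one more tool, called after "Emit:" as name(argument=value, ...) on one line, values as JSON. play_rows: Moves the arm, as the interface text tells. Shift numbers are shares of 0.2 m and turn numbers shares of 90 degrees, none past 1 either way. Its arguments: {"type":"object","properties":{"motion":{"type":"array","items":{"type":"array","items":{"type":"number"}}},"squeeze":{"type":"number"}},"required":["motion"]}

```bash
mkdir -p pics; cat > h.py <<'E'
import numpy as np, cv2
from bench import r, eyes, job
def tri(label, c1, c2):
    pass
def ray(c,xy):
    d=c["R"].T@np.linalg.inv(c["mtx"])@np.array([xy[0],xy[1],1.]); o=-c["R"].T@c["t"]; return o,d/np.linalg.norm(d)
def atz(c,xy,z):
    o,d=ray(c,xy); return o+d*(z-o[2])/d[2]
def mid(c1,a,c2,b):
    o1,d1=ray(c1,a);o2,d2=ray(c2,b)
    s=np.linalg.lstsq(np.stack([d1,-d2],1),o2-o1,rcond=None)[0]
    p,q=o1+s[0]*d1,o2+s[1]*d2
    return (p+q)/2,np.linalg.norm(p-q)
def proj(c,X):
    u=c["mtx"]@(c["R"]@np.array(X)+c["t"]); return u[:2]/u[2]
def save(c,n): cv2.imwrite(f"pics/{n}.png",cv2.cvtColor(c["image"],cv2.COLOR_RGB2BGR))
E
python3 - <<'E'
from h import *
np.set_printoptions(precision=3,suppress=True)
s=eyes.camera("scene");t=eyes.camera("top");save(s,"s1");save(t,"t1")
im=np.vstack([cv2.imread("pics/s1.png"),cv2.imread("pics/t1.png")])
cv2.imwrite("pics/st.png",cv2.resize(im,(400,600),interpolation=cv2.INTER_AREA))
for l in ["cup_mid","tab_top","rig","cabinet","bin_edge","bin_floor","dreidel_mid","spare_a_mid","menorah","canister_mid"]:
    a=eyes.landmark_of(s,l);b=eyes.landmark_of(t,l)
    print(l,[(x["xy"],round(x["p"],2)) for x in a[:3]],[(x["xy"],round(x["p"],2)) for x in b[:3]])
    for x in a[:2]:
        for y in b[:2]:
            print("   ",*mid(s,x["xy"],t,y["xy"]))
print(r.read_state())
E
```

```text
cup_mid [([144.6, 173.4], 0.86)] [([359.6, 156.6], 0.88)]
    [ 0.615 -0.279  0.262] 0.0057385060541659885
tab_top [([394.0, 215.1], 0.66), ([145.8, 151.4], 0.48)] [([363.1, 173.1], 0.62)]
    [0.534 0.101 0.912] 0.5160467999347647
    [ 0.558 -0.29   0.284] 0.017613715824887122
rig [] [([198.9, 243.2], 0.65)]
cabinet [([207.2, 223.5], 0.76), ([155.1, 92.4], 0.65)] [([320.3, 243.4], 0.95), ([296.1, 167.2], 0.62), ([394.6, 277.3], 0.57)]
    [ 0.447 -0.332 -1.085] 0.09660427117113664
    [ 0.641 -0.102  0.003] 0.004176453745307169
    [ 0.373 -0.234  0.353] 0.18959904680794767
    [ 0.499 -0.125  0.645] 0.17445491155908358
bin_edge [([212.0, 184.6], 0.93)] [([300.3, 178.8], 0.93), ([335.7, 242.5], 0.65)]
    [ 0.555 -0.104  0.175] 0.00019488902325630962
    [ 0.402 -0.276 -0.392] 0.12498516016093128
bin_floor [([131.4, 151.9], 0.43)] [([325.3, 228.5], 0.72), ([295.7, 156.7], 0.62)]
    [ 0.466 -0.316  0.052] 0.2319401707041761
    [ 0.587 -0.155  0.488] 0.21872181236802585
dreidel_mid [([146.3, 174.3], 0.7)] [([362.2, 158.2], 0.55)]
    [ 0.613 -0.284  0.249] 0.006844237170699369
spar
[... 157 characters left out ...]
.4528416906102571
menorah [([393.5, 216.8], 0.6)] [([135.9, 219.5], 0.63)]
    [0.404 0.469 0.026] 0.0001122033424507016
canister_mid [([133.6, 152.3], 0.64)] [([384.2, 202.6], 0.88)]
    [ 0.514 -0.416  0.06 ] 0.00274700476140666
{'time': 1.1, 'joint_positions': array([ 1.243,  0.332, -0.065,  1.46 ,  0.022,  1.35 , -0.089]), 'joint_vel': array([ 0.001, -0.002,  0.002,  0.001,  0.   , -0.001,  0.   ]), 'joint_torque': array([  0.   , -62.305,   0.025, -39.013,  -0.061,   0.031,   0.   ]), 'ee_pos': array([ 0.188, -0.596,  0.186]), 'eef_rot': array([0.988, 0.152, 0.   , 0.   ]), 'ft_force': array([0.351, 1.08 , 0.528]), 'torque': array([ 0.018, -0.014, -0.02 ]), 'width': 0.08665527890496973}
```

View pics/s1.png

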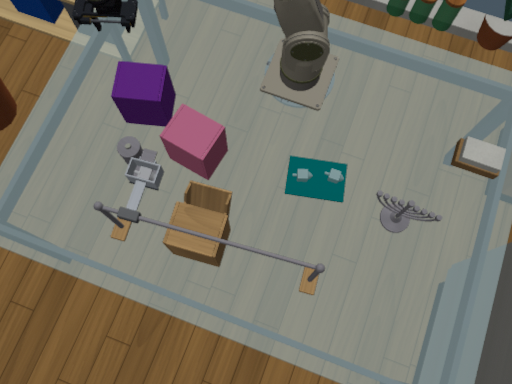

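View pics/t1.png

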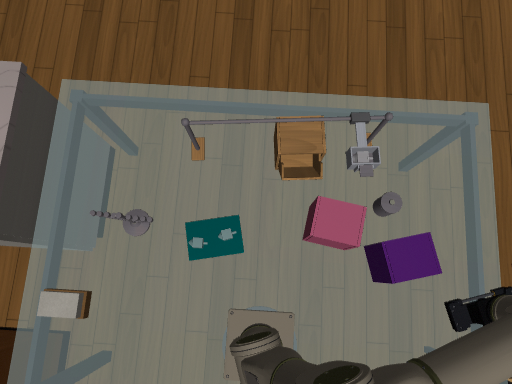

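The bamboo cabinet, with its bin open, stands between the posts: (300,150) in top and (205,225) in scene. The cup is at the -y end, (365,157) in top, and the canister is in front of it. The pink and purple boxes are look-alikes. Next I'll find the rail's axis and the heights.

```bash
python3 - <<'E'
from h import *
np.set_printoptions(precision=3,suppress=True)
s=eyes.camera("scene");t=eyes.camera("top")
for n,a,b in [("Lend",(318,268),(186,122)),("Rend",(99,207),(388,117)),("tab",(149,155),(366,171)),]:
    print(n,mid(s,a,t,b),atz(t,b,.265),atz(s,a,.265))
def quad(c,box,k): 
    x,y,w,h=box; return cv2.resize(cv2.cvtColor(c["image"][y:y+h,x:x+w],cv2.COLOR_RGB2BGR),(w*k,h*k),interpolation=cv2.INTER_CUBIC)
a=quad(s,(90,130,150,140),4);b=quad(t,(270,100,130,140),4)
b=cv2.resize(b,(520,560))
im=np.hstack([a,b]);print(im.shape);cv2.imwrite("pics/crop.png",cv2.resize(im,None,fx=.7,fy=.7,interpolation=cv2.INTER_AREA))
E
```

```text
Lend (array([0.694, 0.273, 0.265]), np.float64(0.000301685881482552)) [0.694 0.272 0.265] [0.694 0.273 0.265]
Rend (array([ 0.752, -0.364,  0.259]), np.float64(0.004625543322697696)) [ 0.75  -0.364  0.265] [ 0.753 -0.359  0.265]
tab (array([ 0.564, -0.289,  0.28 ]), np.float64(0.003207052370835296)) [ 0.569 -0.295  0.265] [ 0.56  -0.292  0.265]
(560, 1120, 3)
```

View pics/crop.png

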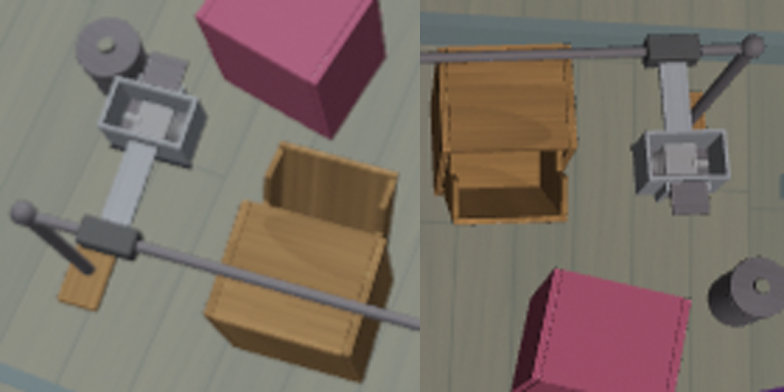

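```bash
cat >> h.py <<'E'
from scipy.spatial.transform import Rotation as Ro
np.set_printoptions(precision=3,suppress=True)
YAW=0.0895; EX=np.array([np.cos(YAW),np.sin(YAW),0]); EY=np.array([-np.sin(YAW),np.cos(YAW),0])
C0=np.array([0.5925,-0.0566,0])   # cup line at rail middle
def W(p): return C0+p[0]*EX+p[1]*EY+np.array([0,0,p[2]])
def rigp(X): d=np.array(X)-C0; return np.array([d@EX,d@EY,d[2]])
def plan(*pts):  # rig-frame TCP targets, tool x along rig x, pointing down
    s=r.read_state(); Rt=Ro.from_quat(s["eef_rot"]); goal=Ro.from_matrix(np.stack([EX,-EY,[0,0,-1]],1))
    print("t",s["time"],"rig",rigp(s["ee_pos"]),"F",s["ft_force"],"turn",(Rt.inv()*goal).as_rotvec()/(np.pi/2))
    for p in pts: print(p, Rt.inv().apply(W(p)-s["ee_pos"])/0.2)
E
python3 - <<'E'
from h import *
plan((0,-.32,.36),(0,-.32,.25))
t=eyes.camera("top"); w=eyes.camera("wrist")
print("pink top",[rigp(atz(t,p,.2)) for p in [(365,205),(318,198),(306,235),(357,249)]])
Rt=Ro.from_quat(r.read_state()["eef_rot"]);print("wristcam in tool",Rt.inv().apply(-w["R"].T@w["t"]-r.read_state()["ee_pos"]), w["R"]@Rt.as_matrix())
E
```

```text
t 1.2 rig [-0.451 -0.501  0.186] F [-0.442 -0.591 -0.174] turn [ 0.    -0.     0.137]
(0, -0.32, 0.36) [ 2.399 -0.403 -0.868]
(0, -0.32, 0.25) [ 2.399 -0.403 -0.318]
pink top [array([-0.14 , -0.242,  0.2  ]), array([-0.113, -0.094,  0.2  ]), array([-0.23 , -0.049,  0.2  ]), array([-0.278, -0.205,  0.2  ])]
wristcam in tool [ 0.076  0.    -0.199] [[ 0.001  1.    -0.001]
 [-0.961  0.001 -0.275]
 [-0.275  0.001  0.961]]
```

Emit:
play_rows(motion=[[0,0,-0.4,0,0,0.07,0],[0,0,-0.87,0,0,0.137,0],[0.3,-0.05,-0.87,0,0,0.137,0],[0.6,-0.1,-0.87,0,0,0.137,0],[0.8,-0.14,-0.87,0,0,0.137,0]], squeeze=20)

```text
time: 1.92
ee_pos: [0.334, -0.5204, 0.3614]
eef_rot: [0.999, 0.045, 0.001, 0.001]
ft_force: [0.1, -1.0, 0.0]
width: 0.0452
```

```bash
python3 -c "
from h import *
plan((0,-.32,.36),(0,-.32,.25))"
```

```text
t 1.925 rig [-0.299 -0.439  0.361] F [ 0.089 -0.956  0.   ] turn [ 0.001 -0.001  0.001]
(0, -0.32, 0.36) [ 1.495 -0.593  0.008]
(0, -0.32, 0.25) [ 1.494 -0.594  0.558]
```

Emit:
play_rows(motion=[[0.25,-0.12,0,0,0,0,0],[0.5,-0.24,0,0,0,0,0],[0.75,-0.36,0,0,0,0,0],[0.98,-0.45,0,0,0,0,0],[0.98,-0.45,0,0,0,0,0]])

```text
time: 2.55
ee_pos: [0.5227, -0.4105, 0.359]
eef_rot: [0.999, 0.048, 0.0, -0.001]
ft_force: [-0.0, -0.2, -0.7]
width: 0.0016
```

Emit:
play_rows(motion=[[0.2,-0.06,0,0,0,0,0],[0.4,-0.12,0,0,0,0,0],[0.4,-0.12,0,0,0,0,0]])

```text
time: 2.92
ee_pos: [0.5986, -0.3811, 0.3585]
eef_rot: [0.999, 0.047, -0.001, -0.001]
ft_force: [-0.8, 0.8, 0.3]
width: 0.0004
```

```bash
python3 - <<'E'
from h import *
plan((0,-.32,.36),(0,-.32,.25))
w=eyes.camera("wrist");save(w,"w1")
for l in ["cup_mid","tab_top"]: print(l,[(x["xy"],x["p"],rigp(atz(w,x["xy"],.257 if l=="cup_mid" else .283))) for x in eyes.landmark_of(w,l)])
E
```

```text
t 2.925 rig [-0.023 -0.324  0.358] F [-0.806  0.843  0.252] turn [-0.002  0.001  0.002]
(0, -0.32, 0.36) [ 0.115 -0.018 -0.008]
(0, -0.32, 0.25) [ 0.115 -0.017  0.542]
cup_mid []
tab_top [([159.4, 211.5], 0.59, array([-0.049, -0.229,  0.283]))]
```

View pics/w1.png

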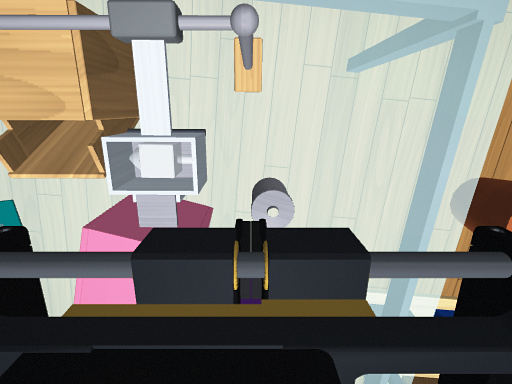

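The wrist view shows the cup at (155,160), clear to its right (-y) side, with the tab at (158,210). It agrees with the model to about 1 mm. I'll go down beside the cup.

Emit:
play_rows(motion=[[0.1,0,0,0,0,0,0],[0.1,-0.02,0.27,0,0,0,0],[0.1,-0.02,0.54,0,0,0,0],[0.1,-0.02,0.54,0,0,0,0]])

```text
time: 3.58
ee_pos: [0.6127, -0.3778, 0.2481]
eef_rot: [0.999, 0.044, -0.004, -0.002]
ft_force: [-0.5, 0.7, 0.0]
width: 0.0003
```

```bash
python3 - <<'E'
from h import *
plan((0,-.289,.25),(0,-.047-.059,.25))
E
```

```text
t 3.575 rig [-0.009 -0.322  0.248] F [-0.452  0.669  0.041] turn [-0.002  0.005 -0.001]
(0, -0.289, 0.25) [ 0.043 -0.163 -0.009]
(0, -0.106, 0.25) [ 0.041 -1.078 -0.006]
```

Emit:
play_rows(motion=[[0.04,-0.08,0,0,0,0,0],[0.04,-0.16,0,0,0,0,0],[0.04,-0.24,0,0,0,0,0],[0.04,-0.33,0,0,0,0,0],[0.04,-0.42,0,0,0,0,0]])

```text
time: 4.2
ee_pos: [0.6177, -0.2925, 0.255]
eef_rot: [0.999, 0.045, 0.002, 0.001]
ft_force: [3.0, -2.7, 6.5]
width: 0.0008
```

Emit:
play_rows(motion=[[0,-0.1,0,0,0,0,0],[0,-0.2,0,0,0,0,0],[0,-0.3,0,0,0,0,0],[0,-0.4,0,0,0,0,0],[0,-0.45,0,0,0,0,0]])

```text
time: 4.82
ee_pos: [0.6095, -0.2018, 0.255]
eef_rot: [0.999, 0.045, 0.002, 0.001]
ft_force: [2.5, -2.0, 6.7]
width: 0.0006
```

```bash
python3 - <<'E'
from h import *
plan((0,-.047-.059,.25))
w=eyes.camera("wrist");save(w,"w2")
for l in ["cup_mid","tab_top","bin_edge"]: print(l,[(x["xy"],x["p"],rigp(atz(w,x["xy"],dict(cup_mid=.257,tab_top=.283,bin_edge=.17)[l]))) for x in eyes.landmark_of(w,l)])
E
```

```text
t 4.825 rig [ 0.004 -0.146  0.255] F [ 2.523 -2.013  6.66 ] turn [ 0.001 -0.003  0.001]
(0, -0.106, 0.25) [-0.02  -0.201  0.024]
cup_mid []
tab_top []
bin_edge []
```

View pics/w2.png

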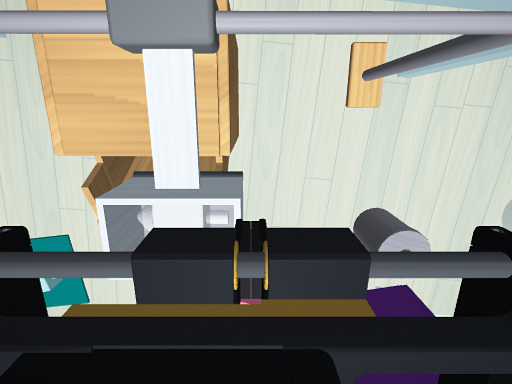

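```bash
python3 - <<'E'
from h import *
w=eyes.camera("wrist")
for n,p in [("rimR",(243,197)),("botR",(243,172)),("rimL",(98,199)),("botL",(133,172))]:
    o,d=ray(w,p); o=rigp(o); d=np.array([d@EX,d@EY,d[2]]); print(n,o+d*(.028-o[0])/d[0])
for p in [(108,50),(218,52)]: print("carr bottom-front edge z.28",rigp(atz(w,p,.28)))
t=eyes.camera("top");s=eyes.camera("scene")
for l in ["cup_mid","tab_top","bin_edge"]:
  a=eyes.landmark_of(s,l);b=eyes.landmark_of(t,l)
  print(l,[x["p"] for x in a],[x["p"] for x in b], [(rigp(q),e) for q,e in [mid(s,x["xy"],t,y["xy"]) for x in a for y in b]])
im=np.hstack([cv2.resize(cv2.cvtColor(c["image"][y:y+120,x:x+130],cv2.COLOR_RGB2BGR),None,fx=3,fy=3,interpolation=cv2.INTER_CUBIC) for c,x,y in((s,110,130),(t,260,90))])
cv2.imwrite("pics/c2.png",im)
E
```

```text
rimR [ 0.028 -0.141  0.287]
botR [ 0.028 -0.139  0.213]
rimL [ 0.028 -0.054  0.292]
botL [ 0.028 -0.043  0.214]
carr bottom-front edge z.28 [ 0.113 -0.065  0.28 ]
carr bottom-front edge z.28 [ 0.112 -0.127  0.28 ]
cup_mid [0.66] [0.85] [(array([-0.001, -0.095,  0.266]), np.float64(0.007995348015505051))]
tab_top [] [0.47] []
bin_edge [0.8] [0.6, 0.45, 0.2] [(array([-0.041, -0.051,  0.151]), np.float64(0.011752375226052452)), (array([-0.202, -0.213, -0.412]), np.float64(0.11655610909754144)), (array([-0.006, -0.063,  0.286]), np.float64(0.057756364059587624))]
```

View pics/c2.png

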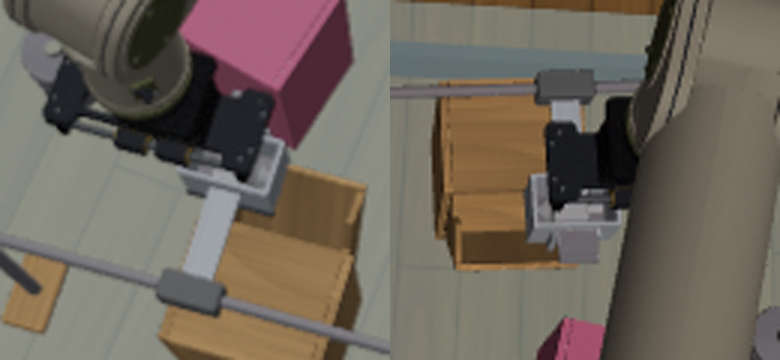

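The rim is at z≈0.288 and the cup centre is at y'≈-0.096, so 49 mm remain. An upward force of 6.7 N suggests part of the finger is resting on the rim, so I'll raise the tool about 15 mm before pushing on.

Emit:
play_rows(motion=[[0,0.05,-0.05,0,0,0,0],[0,0.05,-0.09,0,0,0,0],[0,0.05,-0.09,0,0,0,0]])

```text
time: 5.85
ee_pos: [0.6096, -0.2135, 0.2712]
eef_rot: [0.999, 0.045, 0.001, 0.0]
ft_force: [0.7, -0.6, 0.2]
width: 0.0005
```

```bash
python3 - <<'E'
from h import *
plan((0,-.097,.268))
E
```

```text
t 5.85 rig [ 0.003 -0.158  0.271] F [ 0.689 -0.638  0.21 ] turn [ 0.    -0.001 -0.   ]
(0, -0.097, 0.268) [-0.015 -0.304  0.016]
```

Emit:
play_rows(motion=[[-0.01,-0.08,0.01,0,0,0,0],[-0.01,-0.16,0.01,0,0,0,0],[-0.01,-0.24,0.01,0,0,0,0],[-0.01,-0.3,0.01,0,0,0,0],[-0.01,-0.3,0.01,0,0,0,0]])

```text
time: 6.48
ee_pos: [0.6021, -0.1524, 0.2685]
eef_rot: [0.999, 0.046, 0.0, -0.0]
ft_force: [0.2, -1.5, 0.1]
width: 0.0001
```

```bash
python3 - <<'E'
from h import *
plan((0,-.12,.30),(-.05,-.12,.34),(-.05,-.047,.34))
w=eyes.camera("wrist");save(w,"w3")
g=cv2.cvtColor(w["image"],cv2.COLOR_RGB2GRAY)
for l in ["cup_mid","tab_top","bin_edge","bin_floor"]: print(l,[(x["xy"],x["p"]) for x in eyes.landmark_of(w,l)])
for q in eyes.regions_of(w,"cup_mid")[:1]:
    ys,xs=np.where(q["region"]);print(xs.min(),xs.max(),ys.min(),ys.max(),[(v,xs[ys==v].min(),xs[ys==v].max()) for v in range(ys.min(),ys.max(),10)])
E
```

```text
t 6.475 rig [ 0.001 -0.096  0.269] F [ 0.177 -1.454  0.132] turn [-0.    -0.     0.001]
(0, -0.12, 0.3) [-0.005  0.119 -0.157]
(-0.05, -0.12, 0.34) [-0.255  0.118 -0.358]
(-0.05, -0.047, 0.34) [-0.254 -0.247 -0.358]
cup_mid []
tab_top [([252.2, 286.8], 0.59)]
bin_edge []
bin_floor []Traceback (most recent call last):
  File "<stdin>", line 7, in <module>
    return umr_minimum(a, axis, None, out, keepdims, initial, where)
ValueError: zero-size array to reduction operation minimum which has no identity
```

Emit:
play_rows(motion=[[0,0.1,-0.05,0,0,0,0],[-0.05,0.12,-0.3,0,0,0,0],[-0.25,0.12,-0.4,0,0,0,0],[-0.4,-0.15,-0.4,0,0,0,0],[-0.4,-0.245,-0.4,0,0,0,0]])

```text
time: 7.4
ee_pos: [0.5166, -0.1101, 0.3495]
eef_rot: [0.999, 0.045, 0.001, 0.0]
ft_force: [0.4, 1.2, -0.1]
width: 0.0005
```

```bash
python3 - <<'E'
from h import *
plan((-.05,-.047,.3),(-.05,-.047,.27))
w=eyes.camera("wrist");save(w,"w3")
for l in ["cup_mid","tab_top","bin_edge","bin_floor"]: print(l,[(x["xy"],x["p"],rigp(atz(w,x["xy"],dict(cup_mid=.257,tab_top=.284,bin_edge=.168,bin_floor=.02)[l]))) for x in eyes.landmark_of(w,l)])
E
```

```text
t 7.4 rig [-0.08  -0.046  0.349] F [ 0.415  1.164 -0.106] turn [ 0.001 -0.001  0.001]
(-0.05, -0.047, 0.3) [0.152 0.003 0.248]
(-0.05, -0.047, 0.27) [0.151 0.002 0.398]
cup_mid [([250.0, 84.1], 0.5, array([ 0.02 , -0.046,  0.257]))]
tab_top []
bin_edge [([249.6, 138.9], 0.8, array([-0.041, -0.046,  0.168]))]
bin_floor []
```

View pics/w3.png

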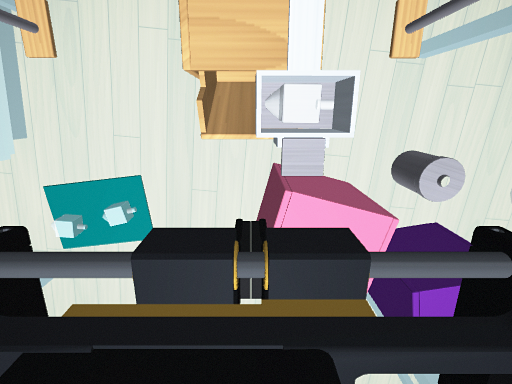

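The cup stands short of the target: the tab is at (303,155) and the bin centre is at column 250. I'll measure how far off it is.

```bash
python3 - <<'E'
from h import *
w=eyes.camera("wrist")
for n,p,z in [("tabC",(303,156),.284),("rimBL",(257,70),.288),("rimBR",(359,71),.288),("rimFL",(260,137),.288),("rimFR",(353,137),.288),("binL",(203,138),.17),("cabL",(182,70),.2),("cabFR?",(288,69),.2)]: print(n,rigp(atz(w,p,z)))
E
```

```text
tabC [-0.045 -0.1    0.284]
rimBL [ 0.03  -0.056  0.288]
rimBR [ 0.029 -0.143  0.288]
rimFL [-0.027 -0.059  0.288]
rimFR [-0.027 -0.144  0.288]
binL [-0.039  0.012  0.17 ]
cabL [0.041 0.028 0.2  ]
cabFR? [ 0.042 -0.093  0.2  ]
```

The cup only reached y'=-0.10, although the tip went to -0.096. I'll go back to the cup's -y side and check the contact before pushing again.

```bash
python3 - <<'E'
from h import *
plan((-.06,-.18,.35),(0,-.18,.35),(0,-.18,.262))
E
```

```text
t 7.7 rig [-0.079 -0.05   0.348] F [ 0.463 -0.239  0.209] turn [-0.     0.001 -0.001]
(-0.06, -0.18, 0.35) [ 0.096  0.649 -0.012]
(0, -0.18, 0.35) [ 0.396  0.648 -0.012]
(0, -0.18, 0.262) [0.397 0.648 0.428]
```

Emit:
play_rows(motion=[[0.1,0.3,-0.02,0,0,0,0],[0.2,0.6,-0.02,0,0,0,0],[0.4,0.65,0,0,0,0,0],[0.4,0.65,0.25,0,0,0,0],[0.4,0.65,0.43,0,0,0,0]])

```text
time: 8.32
ee_pos: [0.6093, -0.2359, 0.2587]
eef_rot: [0.999, 0.044, -0.001, -0.001]
ft_force: [-0.0, 0.1, 0.4]
width: 0.0009
```

```bash
python3 - <<'E'
from h import *
plan((0,-.15,.262))
w=eyes.camera("wrist");save(w,"w4");t=eyes.camera("top");s=eyes.camera("scene")
a=w["image"][100:300,60:360];b=cv2.resize(s["image"][130:230,110:260],(300,200))
cv2.imwrite("pics/c4.png",cv2.cvtColor(cv2.resize(np.hstack([a,b]),(800,267)),cv2.COLOR_RGB2BGR))
print("tcp px",proj(w,r.read_state()["ee_pos"]),proj(s,r.read_state()["ee_pos"]))
print(proj(w,W((.028,-.144,.288))),proj(w,W((.028,-.144,.228))))
E
```

```text
t 8.325 rig [ 0.001 -0.18   0.259] F [-0.035  0.131  0.383] turn [-0.001  0.002 -0.001]
(0, -0.15, 0.262) [-0.004 -0.15  -0.016]
tcp px [249.525 216.562] [160.38  176.846]
[192.877 190.812] [207.066 170.76 ]
```

View pics/c4.png

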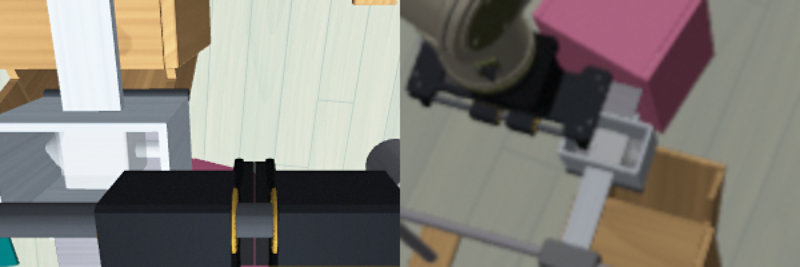

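Emit:
play_rows(motion=[[0,-0.06,0,0,0,0,0],[0,-0.12,0,0,0,0,0],[0,-0.18,0,0,0,0,0],[0,-0.24,0,0,0,0,0]])

```text
time: 8.98
ee_pos: [0.605, -0.1855, 0.2628]
eef_rot: [0.999, 0.045, 0.0, 0.0]
ft_force: [0.4, -0.4, -0.1]
width: 0.0002
```

```bash
python3 - <<'E'
from h import *
plan((0,-.097,.26))
w=eyes.camera("wrist");save(w,"w5")
# track cup arm: bright columns at row ~120 
g=w["image"][110].astype(int); print([i for i in range(60,300) if g[i].min()>205][:1],[i for i in range(60,300) if g[i].min()>205][-1:])
cr=[i for i in range(0,400) if (g2:=w["image"][20].astype(int)[i]).max()-g2.min()<12 and 60<g2.max()<130]; print(cr[:1],cr[-1:])
o=cv2.imread("pics/w4.png");a=o[0:300,60:360];b=cv2.imread("pics/w5.png")[0:300,60:360]
cv2.imwrite("pics/c5.png",np.hstack([a,b]))
E
```

```text
t 8.975 rig [ 0.001 -0.129  0.263] F [ 0.438 -0.437 -0.055] turn [ 0. -0.  0.]
(0, -0.097, 0.26) [-0.005 -0.162  0.014]
[60] [299]
[142] [243]
```

View pics/c5.png

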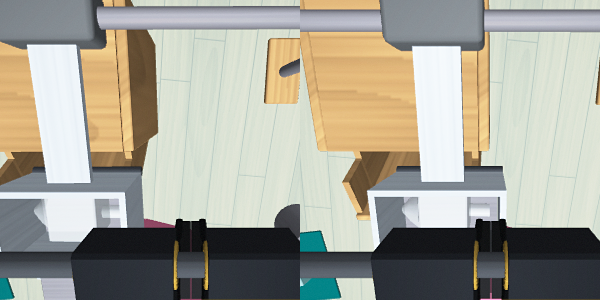

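The tip at z=0.263 sits over the rim at (250,220) and feels no force, so the first push only rode on the rim, at a reading of z≈0.255. I need to go lower, to z≈0.235, for side contact.

Emit:
play_rows(motion=[[0,0,-0.06,0,0,0,0],[0,0.15,-0.06,0,0,0,0],[0,0.25,-0.06,0,0,0,0],[0,0.25,0.05,0,0,0,0],[0,0.25,0.14,0,0,0,0]])

```text
time: 9.65
ee_pos: [0.6092, -0.2372, 0.2333]
eef_rot: [0.999, 0.044, -0.0, -0.0]
ft_force: [-0.1, 0.7, -0.2]
width: 0.0006
```

Emit:
play_rows(motion=[[0,-0.05,0,0,0,0,0],[0,-0.1,0,0,0,0,0],[0,-0.15,0,0,0,0,0],[0,-0.2,0,0,0,0,0],[0,-0.25,0,0,0,0,0]])

```text
time: 10.28
ee_pos: [0.6052, -0.1865, 0.235]
eef_rot: [0.999, 0.045, 0.001, 0.001]
ft_force: [2.4, -1.8, 0.5]
width: 0.0007
```

```bash
cat >> h.py <<'E'
def carriage(w):  # y' of the carriage block's centre, from its grey top face
    row=int(proj(w,W((.13,0,.28)))[1]); row=min(max(row,4),380)
    g=w["image"][row].astype(int); m=(np.ptp(g,1)<14)&(g.max(1)>60)&(g.max(1)<125)
    n,lab,st,_=cv2.connectedComponentsWithStats(m.astype(np.uint8)[None,:]); k=1+np.argmax(st[1:,4]); a,b=st[k,0],st[k,0]+st[k,2]
    return row,a,b,rigp(atz(w,(a,row),.28)),rigp(atz(w,(b,row),.28))
E
python3 - <<'E'
from h import *
plan((0,-.1,.235)); w=eyes.camera("wrist");save(w,"w6")
for x in carriage(w): print(x)
E
```

```text
t 10.275 rig [ 0.001 -0.13   0.235] F [ 2.364 -1.774  0.491] turn [ 0.001 -0.001 -0.   ]
(0, -0.1, 0.235) [-0.005 -0.152 -0.   ]
4
199
203
[ 0.126 -0.106  0.28 ]
[ 0.126 -0.108  0.28 ]
```

```bash
cat >> h.py <<'E'
def cupy():
    for c in (eyes.camera("scene"),eyes.camera("top")):
        print("cup",[(round(x["p"],2),rigp(atz(c,x["xy"],.257))) for x in eyes.landmark_of(c,"cup_mid")[:2]])
E
python3 - <<'E'
from h import *
cupy()
w=eyes.camera("wrist")
for row in (8,30): print(w["image"][row,90:330:6].tolist())
E
```

```text
cup [(0.7, array([-0.003, -0.072,  0.257]))]
cup [(0.64, array([ 0.007, -0.071,  0.257]))]
[[126, 134, 140], [125, 134, 139], [128, 135, 141], [128, 136, 142], [128, 136, 142], [131, 137, 143], [130, 138, 144], [133, 140, 146], [134, 140, 147], [131, 139, 145], [133, 139, 144], [135, 143, 149], [136, 143, 149], [134, 142, 148], [136, 143, 150], [137, 144, 151], [138, 146, 152], [125, 129, 136], [65, 69, 71], [186, 186, 197], [187, 187, 200], [187, 187, 200], [186, 187, 199], [185, 186, 197], [185, 186, 198], [187, 188, 199], [186, 187, 198], [187, 188, 198], [186, 186, 198], [184, 185, 197], [187, 190, 199], [185, 187, 199], [186, 188, 199], [186, 187, 198], [187, 188, 199], [184, 186, 198], [186, 187, 198], [185, 186, 198], [182, 184, 195], [183, 184, 196]]
[[99, 99, 100], [92, 97, 102], [90, 96, 100], [90, 97, 101], [90, 97, 101], [91, 97, 101], [92, 97, 103], [91, 98, 102], [91, 97, 102], [92, 97, 101], [91, 97, 102], [91, 97, 102], [91, 97, 102], [91, 97, 102], [93, 98, 104], [92, 98, 103], [90, 96, 101], [91, 97, 102], [77, 81, 85], [53, 57, 59], [233, 194, 130], [233, 194, 131], [245, 215, 151], [244, 217, 149], [161, 126, 81], [225, 182, 120], [196, 155, 99], [211, 219, 205], [215, 222, 209], [209, 218, 205], [214, 220, 207], [207, 216, 203], [210, 220, 207], [210, 220, 205], [209, 220, 205], [189, 203, 193], [217, 223, 208], [218, 225, 210], [218, 226, 209], [216, 223, 208]]
```

Now it slides properly: the cup is at -0.073. Another 26 mm.

Emit:
play_rows(motion=[[0,-0.05,0,0,0,0,0],[0,-0.1,0,0,0,0,0],[0,-0.13,0,0,0,0,0],[0,-0.13,0,0,0,0,0]])

```text
time: 11.08
ee_pos: [0.6028, -0.1596, 0.2345]
eef_rot: [0.999, 0.046, 0.0, -0.0]
ft_force: [-1.5, 1.6, -0.4]
width: 0.0004
```

Emit:
play_rows(motion=[[0,0.1,0,0,0,0,0],[0,0.2,-0.1,0,0,0,0],[0,0.2,-0.5,0,0,0,0],[-0.4,0.2,-0.55,0,0,0,0],[-0.45,-0.2,-0.55,0,0,0,0]])

```text
time: 11.7
ee_pos: [0.5184, -0.1561, 0.344]
eef_rot: [0.999, 0.04, 0.001, 0.001]
ft_force: [1.9, 1.6, 1.6]
width: 0.0005
```

```bash
python3 - <<'E'
from h import *
cupy()
w=eyes.camera("wrist");save(w,"w7")
plan((-.05,-.047,.3))
for l in ["cup_mid","tab_top","bin_edge","dreidel_mid"]: print(l,[(x["xy"],x["p"],rigp(atz(w,x["xy"],dict(cup_mid=.257,dreidel_mid=.25,tab_top=.284,bin_edge=.168)[l]))) for x in eyes.landmark_of(w,l)])
E
```

```text
cup [(0.82, array([ 0.009, -0.046,  0.257]))]
cup [(0.57, array([-0.   , -0.048,  0.257]))]
t 11.95 rig [-0.081 -0.088  0.343] F [-0.194 -0.322 -0.005] turn [ 0.    -0.    -0.001]
(-0.05, -0.047, 0.3) [ 0.154 -0.206  0.213]
cup_mid [([212.3, 102.8], 0.33, array([ 0.002, -0.05 ,  0.257]))]
tab_top [([209.0, 159.6], 0.66, array([-0.049, -0.049,  0.284]))]
bin_edge [([219.0, 137.7], 0.75, array([-0.04 , -0.046,  0.168]))]
dreidel_mid [([213.4, 102.8], 0.87, array([ 0.002, -0.051,  0.25 ]))]
```

View pics/w7.png

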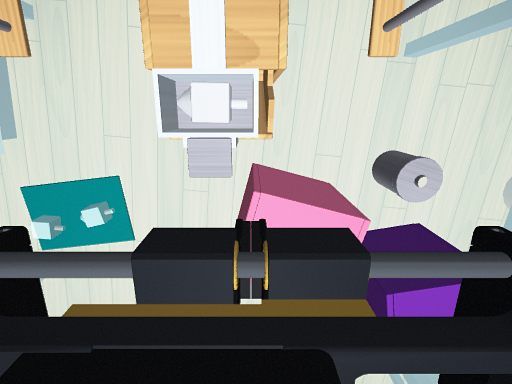

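The cup (205,105) is centred over the bin, the dreidel is still inside and the tab is at (210,158). I'll go above the tab and come down step by step.

Emit:
play_rows(motion=[[0.08,-0.1,0,0,0,0,0],[0.15,-0.2,0,0,0,0,0],[0.15,-0.2,0.16,0,0,0,0],[0.15,-0.2,0.25,0,0,0,0],[0.15,-0.2,0.25,0,0,0,0]])

```text
time: 12.78
ee_pos: [0.5454, -0.1082, 0.2909]
eef_rot: [0.999, 0.044, -0.001, -0.0]
ft_force: [0.8, -0.5, 0.4]
width: 0.0003
```

```bash
python3 - <<'E'
from h import *
plan((-.051,-.048,.283),(-.051,-.048,.27))
E
```

```text
t 12.775 rig [-0.052 -0.047  0.291] F [ 0.766 -0.479  0.397] turn [-0.     0.002 -0.001]
(-0.051, -0.048, 0.283) [0.003 0.004 0.039]
(-0.051, -0.048, 0.27) [0.003 0.004 0.104]
```

Emit:
play_rows(motion=[[0,0,0.05,0,0,0,0],[0,0,0.08,0,0,0,0],[0,0,0.1,0,0,0,0]])

```text
time: 13.15
ee_pos: [0.5461, -0.1076, 0.2722]
eef_rot: [0.999, 0.045, 0.0, 0.0]
ft_force: [0.0, 0.1, -0.2]
width: 0.0004
```

Emit:
play_rows(motion=[[0,0,0.04,0,0,0,0],[0,0,0.07,0,0,0,0],[0,0,0.07,0,0,0,0]])

```text
time: 13.52
ee_pos: [0.5458, -0.1075, 0.2577]
eef_rot: [0.999, 0.045, -0.0, -0.0]
ft_force: [-0.5, 0.7, 0.3]
width: 0.0006
```

Emit:
play_rows(motion=[[0,0,0.03,0,0,0,0],[0,0,0.05,0,0,0,0],[0,0,0.05,0,0,0,0]])

```text
time: 13.9
ee_pos: [0.5463, -0.1076, 0.2485]
eef_rot: [0.999, 0.045, 0.0, 0.0]
ft_force: [-0.4, -0.2, 3.7]
width: 0.0002
```

Contact at z≈0.249. Pressing through the 12 mm travel and holding.

Emit:
play_rows(motion=[[0,0,0.03,0,0,0,0],[0,0,0.06,0,0,0,0],[0,0,0.08,0,0,0,0],[0,0,0.09,0,0,0,0],[0,0,0.09,0,0,0,0]])

```text
time: 14.52
ee_pos: [0.5469, -0.1087, 0.2381]
eef_rot: [0.999, 0.044, 0.003, 0.002]
ft_force: [-21.5, -0.6, 51.3]
width: 0.0004
```

Emit:
play_rows(motion=[[0,0,0.02,0,0,0,0],[0,0,0.02,0,0,0,0],[0,0,0.02,0,0,0,0],[0,0,0.02,0,0,0,0],[0,0,0.02,0,0,0,0]])

```text
time: 15.15
ee_pos: [0.5473, -0.1096, 0.2377]
eef_rot: [0.999, 0.044, 0.005, 0.003]
ft_force: [-31.2, -1.2, 74.3]
width: 0.0007
```

```bash
python3 - <<'E'
from h import *
plan((-.051,-.048,.25))
w=eyes.camera("wrist")
for c in (w,eyes.camera("top"),eyes.camera("scene")):
  print([(x["xy"],x["p"]) for x in eyes.landmark_of(c,"dreidel_mid")])
E
```

```text
t 15.15 rig [-0.05  -0.049  0.238] F [-31.157  -1.179  74.297] turn [ 0.004 -0.006 -0.001]
(-0.051, -0.048, 0.25) [-0.006 -0.003 -0.062]
[]
[]
[]
```

Full travel was reached (0.250→0.238), with a hard stop at 74 N. That is more than needed, so I'll release it and look.

Emit:
play_rows(motion=[[0,0,-0.04,0,0,0,0],[0,0,-0.1,0,0,0,0],[0,0,-0.4,0,0,0,0],[-0.15,0.1,-0.5,0,0,0,0],[-0.15,0.2,-0.5,0,0,0,0]])

```text
time: 16.08
ee_pos: [0.5196, -0.151, 0.3285]
eef_rot: [0.999, 0.045, 0.002, 0.001]
ft_force: [0.7, 0.1, -0.3]
width: 0.0004
```

```bash
python3 - <<'E'
from h import *
plan((-.05,-.047,.3)); cupy()
w=eyes.camera("wrist");save(w,"w8");s=eyes.camera("scene")
for l in ["tab_top","dreidel_mid","bin_edge"]: print(l,[(x["xy"],x["p"],rigp(atz(w,x["xy"],dict(dreidel_mid=.05,tab_top=.25,bin_edge=.168)[l]))) for x in eyes.landmark_of(w,l)])
a=w["image"][0:250,60:360];b=cv2.resize(s["image"][100:240,110:278],(300,250))
cv2.imwrite("pics/c8.png",cv2.cvtColor(cv2.resize(np.hstack([a,b]),(800,333)),cv2.COLOR_RGB2BGR))
E
```

```text
t 16.075 rig [-0.081 -0.087  0.329] F [ 0.71   0.065 -0.343] turn [ 0.001 -0.002 -0.   ]
(-0.05, -0.047, 0.3) [ 0.155 -0.203  0.143]
cup [(0.78, array([ 0.012, -0.05 ,  0.257]))]
cup [(0.87, array([-0.004, -0.049,  0.257]))]
tab_top [([211.8, 158.4], 0.9, array([-0.051, -0.048,  0.25 ])), ([209.5, 105.0], 0.68, array([-0.   , -0.048,  0.25 ])), ([39.6, 230.4], 0.63, array([-0.128,  0.137,  0.25 ]))]
dreidel_mid []
bin_edge [([218.1, 144.6], 0.97, array([-0.047, -0.045,  0.168]))]
```

View pics/c8.png

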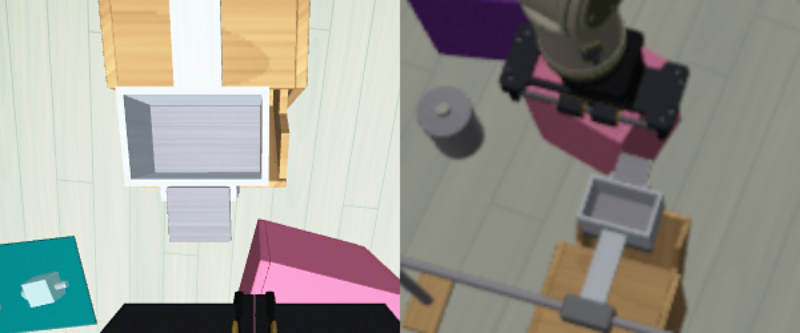

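The cup is empty, its bottom is shut again and the tab is back up. The dreidel is therefore in the bin. Now I'll slide the cup aside towards +y.

Emit:
play_rows(motion=[[0,0.2,0,0,0,0,0],[0.15,0.32,0,0,0,0,0],[0.4,0.32,0,0,0,0,0],[0.4,0.32,0.25,0,0,0,0],[0.4,0.32,0.5,0,0,0,0]])

```text
time: 17.15
ee_pos: [0.6061, -0.2058, 0.2245]
eef_rot: [0.999, 0.045, 0.0, -0.0]
ft_force: [-0.1, -0.9, -0.6]
width: 0.0004
```

```bash
python3 - <<'E'
from h import *
plan((0,-.107,.23),(0,.07,.23))
E
```

```text
t 17.15 rig [ 0.    -0.15   0.224] F [-0.08  -0.933 -0.586] turn [-0.    -0.     0.001]
(0, -0.107, 0.23) [-0.001 -0.214 -0.027]
(0, 0.07, 0.23) [ 0.001 -1.099 -0.027]
```

Emit:
play_rows(motion=[[0,-0.1,-0.02,0,0,0,0],[0,-0.2,-0.02,0,0,0,0],[0,-0.3,-0.02,0,0,0,0],[0,-0.42,-0.02,0,0,0,0],[0,-0.54,-0.02,0,0,0,0]])

```text
time: 17.77
ee_pos: [0.5966, -0.0979, 0.2332]
eef_rot: [0.999, 0.045, 0.002, 0.001]
ft_force: [3.6, -3.5, 3.0]
width: 0.0003
```

Emit:
play_rows(motion=[[0,-0.12,0,0,0,0,0],[0,-0.24,0,0,0,0,0],[0,-0.36,0,0,0,0,0],[0,-0.46,0,0,0,0,0],[0,-0.52,0,0,0,0,0]])

```text
time: 18.4
ee_pos: [0.5864, 0.0061, 0.2315]
eef_rot: [0.999, 0.045, 0.001, 0.0]
ft_force: [0.3, -2.6, 2.1]
width: 0.0005
```

```bash
python3 - <<'E'
from h import *
plan((0,.07,.23)); cupy()
s=eyes.camera("scene");t=eyes.camera("top")
for l in ["bin_edge"]:
  a=eyes.landmark_of(s,l);b=eyes.landmark_of(t,l)
  print([(x["p"],y["p"],rigp(m[0]),m[1]) for x in a[:2] for y in b[:2] for m in [mid(s,x["xy"],t,y["xy"])]])
E
```

```text
t 18.4 rig [-0.     0.063  0.231] F [ 0.321 -2.641  2.093] turn [ 0.    -0.001  0.001]
(0, 0.07, 0.23) [ 0.002 -0.035  0.007]
cup [(0.85, array([0.003, 0.117, 0.257]))]
cup [(0.68, array([0.005, 0.115, 0.257]))]
[(0.73, 0.7, array([-0.202, -0.202, -0.412]), np.float64(0.09792374761139065)), (0.73, 0.68, array([-0.039, -0.045,  0.166]), np.float64(0.015331947141849857))]
```

The cup is 165 mm aside. Next I'll back off, go round in front of the bin panel and come down.

Emit:
play_rows(motion=[[0,0.1,0,0,0,0,0],[0,0.25,-0.25,0,0,0,0],[0,0.5,-0.45,0,0,0,0],[-0.2,0.53,-0.45,0,0,0,0],[-0.39,0.53,-0.45,0,0,0,0]])

```text
time: 19.42
ee_pos: [0.5171, -0.1111, 0.3203]
eef_rot: [0.999, 0.043, 0.0, 0.0]
ft_force: [-0.5, -0.7, 0.8]
width: 0.0007
```

```bash
python3 - <<'E'
from h import *
plan((-.078,-.04,.2),(-.078,-.04,.145))
cupy()
w=eyes.camera("wrist");save(w,"w9")
for l in ["bin_edge","dreidel_mid","cabinet"]: print(l,[(x["xy"],x["p"],rigp(atz(w,x["xy"],dict(dreidel_mid=.05,cabinet=0,bin_edge=.168)[l]))) for x in eyes.landmark_of(w,l)])
E
```

```text
t 19.425 rig [-0.08  -0.048  0.32 ] F [-0.538 -0.731  0.766] turn [ 0.    -0.    -0.002]
(-0.078, -0.04, 0.2) [ 0.01  -0.038  0.602]
(-0.078, -0.04, 0.145) [ 0.01  -0.038  0.877]
cup [(0.96, array([-0.004,  0.122,  0.257])), (0.15, array([-0.08 ,  0.494,  0.257]))]
cup [(0.97, array([-0.003,  0.119,  0.257])), (0.27, array([-0.225,  0.188,  0.257]))]
bin_edge [([250.7, 142.1], 0.9, array([-0.041, -0.047,  0.168]))]
dreidel_mid [([261.8, 72.1], 0.89, array([ 0.054, -0.065,  0.05 ])), ([252.4, 86.6], 0.36, array([ 0.033, -0.05 ,  0.05 ]))]
cabinet [([406.3, 291.8], 0.84, array([-0.379, -0.381,  0.   ])), ([251.5, 84.8], 0.55, array([ 0.039, -0.049,  0.   ]))]
```

The network finds the dreidel inside the bin (p=0.89, x'≈0.05). Descending.

Emit:
play_rows(motion=[[0,-0.02,0.25,0,0,0,0],[0,-0.04,0.5,0,0,0,0],[0,-0.04,0.7,0,0,0,0],[0,-0.04,0.87,0,0,0,0],[0,-0.04,0.87,0,0,0,0]])

```text
time: 20.45
ee_pos: [0.5159, -0.0996, 0.1439]
eef_rot: [0.999, 0.045, -0.002, -0.001]
ft_force: [0.5, -0.3, 0.7]
width: 0.0004
```

Emit:
play_rows(motion=[[0.05,0,0,0,0,0,0],[0.1,0,0,0,0,0,0],[0.15,0,0,0,0,0,0],[0.2,0,0,0,0,0,0],[0.25,0,0,0,0,0,0]])

```text
time: 21.08
ee_pos: [0.5679, -0.0955, 0.1464]
eef_rot: [0.999, 0.045, 0.0, 0.0]
ft_force: [-0.3, -0.1, -0.7]
width: 0.0004
```

```bash
python3 - <<'E'
from h import *
plan((.03,-.04,.145))
w=eyes.camera("wrist");save(w,"w10")
for l in ["bin_edge"]: print(l,[(x["xy"],x["p"],rigp(atz(w,x["xy"],.17))) for x in eyes.landmark_of(w,l)])
for c in (eyes.camera("scene"),eyes.camera("top")): print([(x["p"],rigp(atz(c,x["xy"],.17))) for x in eyes.landmark_of(c,"bin_edge")[:2]])
E
```

```text
t 21.075 rig [-0.028 -0.037  0.146] F [-0.323 -0.085 -0.682] turn [ 0. -0.  0.]
(0.03, -0.04, 0.145) [0.29  0.017 0.007]
bin_edge []
[(0.9, array([-0.041, -0.048,  0.17 ]))]
[(0.54, array([-0.25 , -0.144,  0.17 ])), (0.46, array([-0.031,  0.123,  0.17 ]))]
```

No force, and the bin edge is unmoved at x'=-0.041: the tip passed over it. This matches the cup: the finger end sits about 30 mm above the reported TCP. I'll rise, back off and come in 30 mm lower.

Emit:
play_rows(motion=[[0,0,-0.15,0,0,0,0],[-0.1,0.01,-0.15,0,0,0,0],[-0.21,0.01,-0.15,0,0,0,0],[-0.21,0.01,0.0,0,0,0,0],[-0.21,0.01,0.05,0,0,0,0]])

```text
time: 22.0
ee_pos: [0.5243, -0.1015, 0.1351]
eef_rot: [0.999, 0.045, -0.001, -0.0]
ft_force: [0.2, 0.1, -0.1]
width: 0.0007
```

Emit:
play_rows(motion=[[0,0,0.04,0,0,0,0],[0,0,0.09,0,0,0,0],[0,0,0.09,0,0,0,0]])

```text
time: 22.38
ee_pos: [0.5252, -0.1013, 0.1177]
eef_rot: [0.999, 0.045, -0.0, -0.0]
ft_force: [0.2, -0.6, -0.0]
width: 0.0002
```

Emit:
play_rows(motion=[[0.05,0,0,0,0,0,0],[0.1,0,0,0,0,0,0],[0.15,0,0,0,0,0,0],[0.2,0,0,0,0,0,0],[0.25,0,0,0,0,0,0]])

```text
time: 23.0
ee_pos: [0.576, -0.0968, 0.1183]
eef_rot: [0.999, 0.045, 0.0, -0.0]
ft_force: [-1.4, -0.6, 1.2]
width: 0.0003
```

```bash
python3 - <<'E'
from h import *
plan((.03,-.04,.115),(.03,-.04,.125))
w=eyes.camera("wrist");save(w,"w11")
for l in ["bin_edge"]: print(l,[(x["xy"],x["p"],rigp(atz(w,x["xy"],.17))) for x in eyes.landmark_of(w,l)])
for c in (eyes.camera("scene"),eyes.camera("top")): print([(x["p"],rigp(atz(c,x["xy"],.17))) for x in eyes.landmark_of(c,"bin_edge")[:2]])
E
```

```text
t 23.0 rig [-0.02  -0.039  0.118] F [-1.406 -0.65   1.228] turn [-0. -0.  0.]
(0.03, -0.04, 0.115) [0.25  0.007 0.016]
(0.03, -0.04, 0.125) [ 0.25   0.007 -0.034]
bin_edge [([263.8, 239.6], 0.82, array([-0.016, -0.046,  0.17 ]))]
[(0.87, array([-0.009, -0.058,  0.17 ]))]
[(0.42, array([-0.241, -0.135,  0.17 ]))]
```

It moves now. I'll push on slowly until it meets the stop.

Emit:
play_rows(motion=[[0.05,0,0,0,0,0,0],[0.1,0,0,0,0,0,0],[0.15,0,0,0,0,0,0],[0.2,0,0,0,0,0,0],[0.22,0,0,0,0,0,0]])

```text
time: 23.92
ee_pos: [0.6198, -0.0926, 0.118]
eef_rot: [0.999, 0.045, 0.0, -0.0]
ft_force: [-0.7, -0.4, -0.4]
width: 0.0003
```

Emit:
play_rows(motion=[[0.01,0,0,0,0,0,0],[0.02,0,0,0,0,0,0],[0.03,0,0,0,0,0,0]])

```text
time: 24.3
ee_pos: [0.6246, -0.0926, 0.1183]
eef_rot: [0.999, 0.045, -0.0, 0.0]
ft_force: [-13.3, 0.4, 6.9]
width: 0.0004
```

Emit:
play_rows(motion=[[0.004,0,0,0,0,0,0],[0.004,0,0,0,0,0,0]])

```text
time: 24.55
ee_pos: [0.6244, -0.0926, 0.1183]
eef_rot: [0.999, 0.045, -0.001, 0.0]
ft_force: [-7.9, -0.6, 4.5]
width: 0.0006
```

Emit:
play_rows(motion=[[-0.1,0,0,0,0,0,0],[-0.3,0,0,0,0,0,0],[-0.45,0,-0.2,0,0,0,0],[-0.45,0,-0.5,0,0,0,0],[-0.5,0,-0.8,0,0,0,0]])

```text
time: 25.18
ee_pos: [0.5257, -0.1013, 0.2803]
eef_rot: [0.999, 0.045, 0.0, 0.0]
ft_force: [1.5, -0.0, -0.3]
width: 0.0001
```

Emit:
play_rows(motion=[[-0.1,0,-0.2,0,0,0,0],[-0.1,0,-0.2,0,0,0,0],[-0.1,0,-0.2,0,0,0,0]])

```text
time: 25.55
ee_pos: [0.5062, -0.1031, 0.3176]
eef_rot: [0.999, 0.045, -0.0, 0.0]
ft_force: [0.5, -0.5, 0.5]
width: 0.0009
```

```bash
python3 - <<'E'
from h import *
plan((-.1,-.04,.3)); cupy()
w=eyes.camera("wrist");s=eyes.camera("scene");t=eyes.camera("top")
for l in ["bin_edge","cabinet"]: print(l,[(x["p"],rigp(atz(w,x["xy"],.188 if l[0]=="b" else 0))) for x in eyes.landmark_of(w,l)])
for l,z in [("spare_a_mid",.018),("menorah",0),("canister_mid",.056)]:
  for c in (s,t): print(l,[(round(x["p"],2),x["xy"]) for x in eyes.landmark_of(c,l)[:3]])
a=w["image"][0:300,:];b=cv2.resize(s["image"],(400,300))
im=np.hstack([a,b]);cv2.imwrite("pics/end.png",cv2.cvtColor(cv2.resize(im,(800,263)),cv2.COLOR_RGB2BGR))
E
```

```text
t 25.55 rig [-0.09  -0.039  0.318] F [ 0.456 -0.458  0.455] turn [0. 0. 0.]
(-0.1, -0.04, 0.3) [-0.049  0.007  0.088]
cup [(0.97, array([0.001, 0.11 , 0.257]))]
cup [(0.88, array([0.003, 0.125, 0.257])), (0.71, array([ 0.019, -0.024,  0.257]))]
bin_edge [(0.71, array([ 0.042, -0.048,  0.188]))]
cabinet [(0.85, array([-0.377, -0.384,  0.   ])), (0.67, array([ 0.04 , -0.047,  0.   ]))]
spare_a_mid [(0.48, [302.4, 177.0])]
spare_a_mid [(0.72, [226.2, 233.0])]
menorah [(0.79, [394.0, 215.5])]
menorah [(0.62, [134.5, 218.3])]
canister_mid [(0.96, [133.2, 151.1])]
canister_mid [(0.96, [388.3, 203.8])]
```

View pics/end.png

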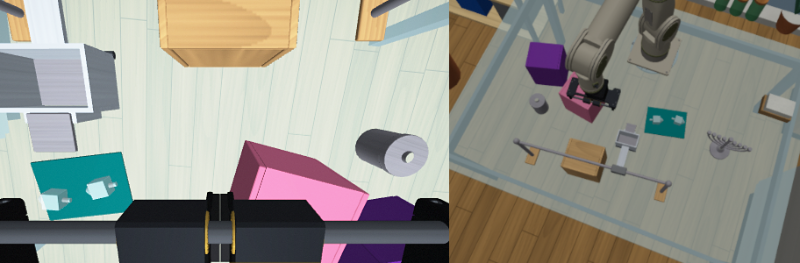

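The picture shows the bin flush with the cabinet front (230,60) and the cup, empty, off to the side. The bystanders are in place and the gripper is clear. Handing in.

```bash
python3 -c "
from h import *
job.close_job()"
```

```text
the job is handed in; nothing more can be done
```

The dreidel is in the bamboo bin, the bin is pushed shut, and I handed the job in at about 25.6 s of the 58 s allowed. No verdict was reported.

I slid the cup over the bin, pressed the tab fully down and held it for over half a second. Then I slid the empty cup about 165 mm aside and pushed the bin against its stop.

**Last checks**
- **Dreidel:** the cup was empty after the drop. The network found the dreidel inside the bin (p=0.89) before I shut it.
- **Bin:** the push ended on a firm stop at about 13 N. The bin's edge measured x'=0.042 m against the cabinet front at 0.040 m, and the last picture shows the front flush.
- **Bystanders:** the menorah, one mat dreidel and the canister were each detected within about 2 pixels of where they started. The exception is the canister in the top view, about 4 pixels off; I put that down to detector error. The other mat dreidel I checked only by eye.
- **Gripper:** clear of everything at the end.

**What did not go as planned**
- **Finger height:** the finger end acted about 30 mm higher than the reported tool tip, for a reason I did not find.
    - My first cup push only rode on the rim, and the second passed over the rim into the space above the dreidel. I saw no sign that it touched the dreidel.
    - The first push on the bin passed over its edge without moving it. I redid all of these lower down.
- **Tab force:** the tab's hard stop took 74 N at the wrist, more than needed but under the 120 N limit. I believe only the fingers pressed on it, not the gripper's body (40 N limit).

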